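# Find the empty bay under four covers and push it open

### The arm

A 6-joint arm with a two-finger parallel gripper is mounted at the origin on a cart in front of the work surface, level with it; the furniture and walls round the work are solid. World frame = base frame: x ahead of the robot, y to its left, z up, the work surface at z = 0. Lengths are in m, angles in rad, forces in N, time in s.
With the tool pointing down it reaches from about 0.3 to 0.85 m from the base axis. Payload 5.4 kg.
Tool frame: the origin (TCP) lies midway between the tips of the shut fingers; the grasp point (between the pads) lies 19 mm behind it; z points along the fingers, y is the line along which they close (so a half turn about z gives the same grasp; the last joint's range is limited). The gripper opens to 85 mm and grips with 20 to 120 N. Pads are 22 mm wide; open, the fingers measure 114 mm over their backs; the gripper's body (76 mm by 85 mm) begins 54 mm behind the grasp point. The pads swing forward as they close: fully open they stand 13 mm farther back than shut.
Start: joints at [0.998, 0.158, 1.597, -0, 1.386, -0.21], TCP at [0.204, 0.538, 0.231] pointing down, gripper open.
Joint ranges: [-2.91, 2.91], [-0.94, 2.29], [0.18, 2.7], [-1.29, 4.43], [0.17, 2.64], [-3, 3]. Speed limits (rad/s): [2.57, 2.57, 3.14, 3.14, 3.14, 3.14].

### API

Orientations are given as a rotation vector (axis times angle).
In Python, from bench import readout, imaging, env gives the robot as it stands. The module is installed in compiled form; this text tells all that it offers.
- The arm moves only by the tool drive_tool, never from a script. Its argument "series" is a list of rows, each a list of 7 numbers: the shift along the world's x, y, z in mm, then the turn, a rotation vector about the world's x, y, z in rad, then the closure in counts, from 0 (fully open) to 255 (shut). A call has 1 to 10 rows; each row is the pose to reach, as a shift and turn from the pose commanded when the call began; what a row does not reach only later rows make up. A row lasts 1/12 s, in which the tool goes at most 41.7 mm and 7.16 degrees, less where a joint would pass 70% of its speed; a pose out of reach is approached as far as the arm can. A call with a gripper value outside its range is refused whole. The fingers move at their own pace and stop on an object; "newtons" is the grip in N (left out, the last holds). Time passes only in rows, so rows that repeat a pose let the fingers close. It gives the time, the measured TCP pose, the force, the opening and the grip force at its end, in the units of the state.
- readout.observe(): the state, without advancing time (a new reading comes with each control period).
- imaging.camera(name): name is "side" or "top" or "wrist"; returns a dict with "pixels" (480x640x3 uint8, red, green, blue), "depth" (480x640 float32, m along the optical axis (not along the pixel's ray), 0 where there is no reading), "fx", "fy", "cx", "cy" (pixels), "R" (3x3) and "t" (3): a world point X has camera coordinates R X + t; the wrist camera has in their place "tool_from_camera" (4x4, takes a point from camera to tool coordinates, whose origin is the TCP and whose axes are the flange's). Camera axes: x right, y down, z forward; pixel columns grow to the right and rows downward; lengths in m; the calibration is good to about 2 mm. A picture is of the moment at which its call begins: read the wrist's pose just before it.
- env.sign_off(): hands the job in; it is judged then, once.
The state is a dict: "time": time; "q": joint angles; "joint_vel": joint speeds; "effort": joint torques, N m; "tool_pos": TCP position; "eef_rot": TCP orientation; "force": force on the tool from outside, world axes, zero at the start; "ft_torque": the same for the moment, N m; "finger_gap": opening from 0.0 (shut) to 1.0 (fully open); "grasp_force": force on a finger pad.
Only numpy, scipy, OpenCV 4.12 (cv2) and the standard library are available. Lean on these libraries where they do the work, as an engineer would, in place of code of your own. Each camera call takes 0.05 s, during which the arm holds its last target. There are 200 camera calls.

### The job

One of the four bays in the grey case is empty and is wanted for the next batch: with the fingertips, gently press the black dots on the green covers one after another until you find the cover that rocks. Tip that cover up by its dot, then push its raised front end up and back until the cover stands upright, and leave it standing open. Do not press hard, and leave the things around the case where they are.

Things in the scene. Friction and masses are not known exactly. Their poses are not given: they have to be found in the camera images.
- case: fixed grey case, 106 (x) by 216 (y) by 60 mm high; origin under its centre, +x to its back (away from the robot at yaw 0), +z up. Four bays side by side along y, 52.5 mm apart, each under one of four identical green covers. Three bays are packed with a hidden cushioned foam insert that stops the cover; one, different each time, is empty but for a thin liner. Forces on the case must stay under 60 N
- cover_1 (a joint): leftmost cover: green plate 92 by 44 by 5 mm; 0 rad closed (top 60 mm above the bench, case walls 2 mm lower). See-saw on a pin along the case's y, 6 mm behind the case's centre, 57.5 mm high: 40 mm of plate behind it, 52 in front. Grows as the rear goes down and the front up; 1.57 upright, stop 1.6. Stiff hinge: 2 to 4 N at the dot turns it, stays where left. Over an insert it gives springily, under 0.25 rad
- dot_1 (a point): the middle of the black rubber dot (16 mm across) on top of the leftmost cover, 24 mm behind its pin: the place to press. Moves with the cover; its x and y axes are those of the cover
- lip_1 (a point): the middle of the front edge (the end nearer the robot) of the leftmost cover, 52 mm in front of its pin, half-way through the 5 mm thickness. Moves with the cover on an arc about the pin. Pushed level while less than about 1 rad open, it may jam on the finger by friction: push along the arc, up and back, or first tip it further by the dot
- cover_2 (a joint): second from the left cover: green plate 92 by 44 by 5 mm; 0 rad closed (top 60 mm above the bench, case walls 2 mm lower). See-saw on a pin along the case's y, 6 mm behind the case's centre, 57.5 mm high: 40 mm of plate behind it, 52 in front. Grows as the rear goes down and the front up; 1.57 upright, stop 1.6. Stiff hinge: 2 to 4 N at the dot turns it, stays where left. Over an insert it gives springily, under 0.25 rad
- dot_2 (a point): the middle of the black rubber dot (16 mm across) on top of the second from the left cover, 24 mm behind its pin: the place to press. Moves with the cover; its x and y axes are those of the cover
- lip_2 (a point): the middle of the front edge (the end nearer the robot) of the second from the left cover, 52 mm in front of its pin, half-way through the 5 mm thickness. Moves with the cover on an arc about the pin. Pushed level while less than about 1 rad open, it may jam on the finger by friction: push along the arc, up and back, or first tip it further by the dot
- cover_3 (a joint): third from the left cover: green plate 92 by 44 by 5 mm; 0 rad closed (top 60 mm above the bench, case walls 2 mm lower). See-saw on a pin along the case's y, 6 mm behind the case's centre, 57.5 mm high: 40 mm of plate behind it, 52 in front. Grows as the rear goes down and the front up; 1.57 upright, stop 1.6. Stiff hinge: 2 to 4 N at the dot turns it, stays where left. Over an insert it gives springily, under 0.25 rad
- dot_3 (a point): the middle of the black rubber dot (16 mm across) on top of the third from the left cover, 24 mm behind its pin: the place to press. Moves with the cover; its x and y axes are those of the cover
- lip_3 (a point): the middle of the front edge (the end nearer the robot) of the third from the left cover, 52 mm in front of its pin, half-way through the 5 mm thickness. Moves with the cover on an arc about the pin. Pushed level while less than about 1 rad open, it may jam on the finger by friction: push along the arc, up and back, or first tip it further by the dot
- cover_4 (a joint): rightmost cover: green plate 92 by 44 by 5 mm; 0 rad closed (top 60 mm above the bench, case walls 2 mm lower). See-saw on a pin along the case's y, 6 mm behind the case's centre, 57.5 mm high: 40 mm of plate behind it, 52 in front. Grows as the rear goes down and the front up; 1.57 upright, stop 1.6. Stiff hinge: 2 to 4 N at the dot turns it, stays where left. Over an insert it gives springily, under 0.25 rad
- dot_4 (a point): the middle of the black rubber dot (16 mm across) on top of the rightmost cover, 24 mm behind its pin: the place to press. Moves with the cover; its x and y axes are those of the cover
- lip_4 (a point): the middle of the front edge (the end nearer the robot) of the rightmost cover, 52 mm in front of its pin, half-way through the 5 mm thickness. Moves with the cover on an arc about the pin. Pushed level while less than about 1 rad open, it may jam on the finger by friction: push along the arc, up and back, or first tip it further by the dot
- forceps: steel forceps lying in front of the case, 113 mm long, 10 mm high; origin under its centre; a bystander
- petri_lid: clear round dish lid, 65 mm across, 8 mm high, right of the case; origin under its centre; a bystander
- vent_box: small off-white vented specimen box, 38 mm cube, behind the case; origin under its centre; a bystander

How it is judged:
On the way:
1. the cover of the empty bay is rocked: tipped past 0.3 rad (value of joint any of cover_1, cover_2, cover_3, cover_4 above 0.3 rad), for 0.1 s.
At the end, for the whole second after the job is handed in: the cover of the empty bay stands open, tipped past 1.25 rad (about 72 degrees), and all covers are at rest (value of joint any of cover_1, cover_2, cover_3, cover_4 above 1.25 rad and velocity of joint cover_1 between -0.1 and 0.1 rad/s and velocity of joint cover_2 between -0.1 and 0.1 rad/s and velocity of joint cover_3 between -0.1 and 0.1 rad/s and velocity of joint cover_4 between -0.1 and 0.1 rad/s); the robot touches nothing.
It fails at once if the case or a cover is pressed with more than 60 N (contact force between the fingers and case above 60 N).
It fails at once if a bystander is moved by more than 15 mm or lifted (distance of any of forceps, petri_lid, vent_box from where it was at the start of the episode above 0.015 m).
It also fails if it takes over 48 s, if anything falls off the work surface, if the arm or the gripper's body presses on something with over 40 N, if the wrist force passes 120 N, or if a joint passes its speed limit or range.

## Working session

There is one attempt and no reset: what is moved stays moved. The work goes in short steps, Python scripts to look and compute and a tool call to move; the robot and the scene stay as the last step left them, time stands still between calls to the robot, and variables do not carry over. Pictures are saved under pics/ and viewed, at most 10 in all, crops included, and the job is handed in when it is done.

Besides the shell and the picture viewer there is one more tool, called after "Call:" by a JSON object that holds its "name" and its "arguments", one argument or row to a line. drive_tool: Moves the arm, as the interface text tells. Its arguments: {"type":"object","properties":{"series":{"type":"array"},"newtons":{"type":"number"}},"required":["series"]}

```bash
mkdir -p pics; cat > h.py <<'E'
import numpy as np, cv2
from bench import readout, imaging, env
def pts(c):
    d=c["depth"]; v,u=np.mgrid[:480,:640]
    P=np.stack([(u-c["cx"])/c["fx"]*d,(v-c["cy"])/c["fy"]*d,d],-1)
    return (P-c["t"])@c["R"]
def ray(c,u,v,z):
    o=-c["R"].T@c["t"]; r=c["R"].T@np.array([(u-c["cx"])/c["fx"],(v-c["cy"])/c["fy"],1])
    return o+r*(z-o[2])/r[2]
E
python3 - <<'E'
from h import *
s=readout.observe(); print(s["time"],s["tool_pos"],s["eef_rot"],s["force"])
t=imaging.camera("top"); sd=imaging.camera("side")
cv2.imwrite("pics/top.png",t["pixels"][...,::-1]); cv2.imwrite("pics/side.png",sd["pixels"][...,::-1])
hsv=cv2.cvtColor(t["pixels"],cv2.COLOR_RGB2HSV)
g=cv2.inRange(hsv,(35,60,40),(90,255,255))
P=pts(t)
cs,_=cv2.findContours(g,0,2)
for c in cs:
    if cv2.contourArea(c)<150: continue
    (u,v),wh,a=cv2.minAreaRect(c); m=np.zeros_like(g); cv2.drawContours(m,[c],-1,1,-1)
    print("green",u,v,wh,a,ray(t,u,v,.06),np.median(P[m>0],0))
    dm=((m>0)&(t["pixels"].max(-1)<60)).astype(np.uint8)
    n,_,st,ce=cv2.connectedComponentsWithStats(dm)
    for i in range(1,n):
        if st[i,4]>15: print("  dot",ce[i],st[i,4],ray(t,*ce[i],.06))
E
```

```text
0.0 [0.20375348 0.53706308 0.23032648] [-5.66636670e-01 -3.08934718e+00  2.64673783e-03] [ 0.1724882  -0.21834529  0.14645398]
green 357.12493896484375 274.02142333984375 (27.400299072265625, 56.602874755859375) 9.727579116821289 [ 0.46346778 -0.38693794  0.06      ] [ 0.46343048 -0.38674405  0.06046012]
  dot [360.57142857 255.7244898 ] 98 [ 0.49334157 -0.39247357  0.06      ]
  dot [343.17647059 278.70588235] 17 [ 0.4556495  -0.36435005  0.06      ]
green 325.43310546875 268.3725891113281 (27.02960205078125, 56.709171295166016) 10.17551040649414 [ 0.47218181 -0.33538911  0.06      ] [ 0.47131948 -0.3350709   0.06040149]
  dot [328.59615385 249.99038462] 104 [ 0.5023134  -0.34028548  0.06      ]
green 293.82452392578125 262.93585205078125 (26.906126022338867, 56.57658004760742) 10.619654655456543 [ 0.48060175 -0.28367471  0.06      ] [ 0.48042528 -0.28369684  0.06051045]
  dot [297.02061856 244.60824742] 97 [ 0.51076395 -0.28844688  0.06      ]
green 262.2201843261719 257.4111633300781 (26.512197494506836, 56.22916793823242) 10.491477012634277 [ 0.48921581 -0.23165999  0.06      ] [ 0.48850509 -0.23193149  0.06064918]
  dot [265.65346535 239.        ] 101 [ 0.51964124 -0.23663944  0.06      ]
```

View pics/top.png

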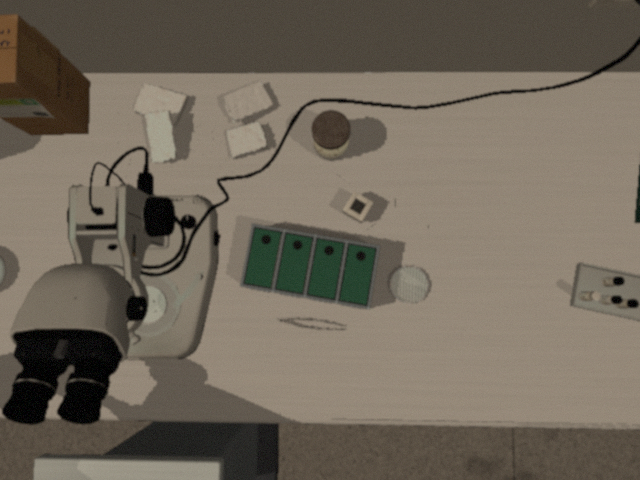

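View pics/side.png

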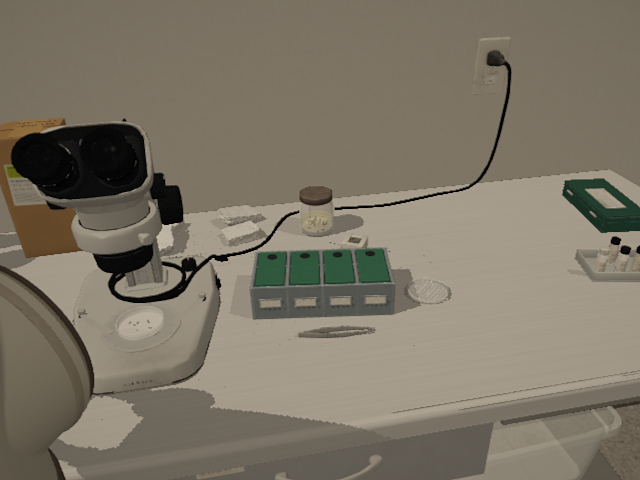

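The top view shows the green covers with dots at (265,239), (297,245), (329,250) and (361,256). The microscope is at (70–215, 185–420), the forceps at (313,323), the lid at (410,284) and the vent box at (357,206). The side view agrees. The microscope stands between the arm's start and the case, so I'll measure its extent next.

```bash
python3 - <<'E'
from h import *
for n in ("top","side"):
    c=imaging.camera(n); P=pts(c); ok=(c["depth"]>0)
    print(n,"cam",-c["R"].T@c["t"])
    X=P[ok]; 
    for y0 in np.arange(-.3,.8,.1):
        row=[]
        for x0 in np.arange(0,.8,.1):
            m=(X[:,0]>=x0)&(X[:,0]<x0+.1)&(X[:,1]>=y0)&(X[:,1]<y0+.1)
            row.append("%5.2f"%X[m,2].max() if m.sum()>3 else "  -  ")
        print("%.1f"%y0,*row)
yaw=-.167; R=np.array([[np.cos(yaw),-np.sin(yaw)],[np.sin(yaw),np.cos(yaw)]])
cen=np.array([.4764,-.3094]); 
for i in range(4): print(i+1,cen+R@[.03,.07875-.0525*i])
E
```

```text
top cam [ 0.41524789 -0.34696307  0.92754634]
-0.3 -0.85   -    0.01  0.01  0.07  0.07  0.02  0.03
-0.2 -0.22  0.01  0.01  0.33  0.27  0.19  0.02  0.04
-0.1   -    0.01  0.35  0.36  0.34  0.29  0.23  0.04
0.0   -    0.01  0.35  0.35  0.33  0.25  0.05  0.23
0.1   -    0.01  0.01  0.00  0.01  0.01  0.01  0.23
0.2 -0.85   -    0.01  0.01  0.02  0.01  0.01  0.09
0.3 -0.85   -     -     -     -     -     -     -  
0.4 -0.85   -     -     -     -     -     -     -  
0.5 -0.85   -     -     -     -     -     -     -  
0.6 -0.85   -     -     -     -     -     -     -  
0.7 -0.85   -     -     -     -     -     -     -  
side cam [-0.22098187 -0.18521295  0.51599366]
-0.3   -     -    0.00  0.01  0.06  0.06  0.02  0.03
-0.2   -     -    0.00  0.32  0.27  0.19  0.02  0.03
-0.1  0.36   -    0.36  0.36  0.27  0.29  0.03  0.04
0.0   -     -    0.35  0.36  0.22  0.05  0.00  0.23
0.1   -     -     -     -     -    0.00  0.00  0.23
0.2   -     -     -     -     -     -    0.00  0.23
0.3   -     -     -     -     -     -     -     -  
0.4   -     -     -     -     -     -     -     -  
0.5   -     -     -     -     -     -     -     -  
0.6   -     -     -     -     -     -     -     -  
0.7   -     -     -     -     -     -     -     -  
1 [ 0.51907284 -0.23673232]
2 [ 0.51034604 -0.28850194]
3 [ 0.50161923 -0.34027155]
4 [ 0.49289243 -0.39204117]
```

Call:
{"name": "drive_tool", "arguments": {
  "series": [
    [0,0,250,0,0,0,255],
    [0,0,250,0,0,0,255],
    [0,0,250,0,0,0,255],
    [0,0,250,0,0,0,255],
    [0,0,250,0,0,0,255],
    [0,0,250,0,0,0,255],
    [0,0,250,0,0,0.196,255],
    [0,0,250,0,0,0.196,255]
  ],
  "newtons": 30
}}

```text
time: 0.87
tool_pos: [0.2045, 0.5382, 0.4853]
eef_rot: [0.253, 3.128, 0.01]
force: [-0.5, 0.4, -1.1]
finger_gap: -0.001
grasp_force: 0.0
```

Call:
{"name": "drive_tool", "arguments": {
  "series": [
    [288,-930,0,0,0,0,255],
    [288,-930,0,0,0,0,255],
    [288,-930,0,0,0,0,255],
    [288,-930,0,0,0,0,255],
    [288,-930,0,0,0,0,255],
    [288,-930,0,0,0,0,255],
    [288,-930,0,0,0,0,255],
    [288,-930,0,0,0,0,255],
    [288,-930,0,0,0,0,255],
    [288,-930,0,0,0,0,255]
  ]
}}

```text
time: 1.7
tool_pos: [0.3271, 0.1378, 0.4813]
eef_rot: [0.261, 3.13, 0.0]
force: [1.2, 0.2, 0.7]
finger_gap: 0.006
grasp_force: 0.0
```

Call:
{"name": "drive_tool", "arguments": {
  "series": [
    [165,-530,0,0,0,0,255],
    [165,-530,0,0,0,0,255],
    [165,-530,0,0,0,0,255],
    [165,-530,0,0,0,0,255],
    [165,-530,0,0,0,0,255],
    [165,-530,0,0,0,0,255],
    [165,-530,0,0,0,0,255],
    [165,-530,0,0,0,0,255],
    [165,-530,0,0,0,0,255],
    [165,-530,0,0,0,0,255]
  ]
}}

```text
time: 2.53
tool_pos: [0.4513, -0.2605, 0.481]
eef_rot: [-0.263, -3.131, -0.0]
force: [0.8, 0.5, 0.8]
finger_gap: 0.003
grasp_force: 0.0
```

Call:
{"name": "drive_tool", "arguments": {
  "series": [
    [43,-115,-100,0,0,0,255],
    [43,-115,-150,0,0,0,255],
    [43,-115,-200,0,0,0,255],
    [43,-115,-260,0,0,0,255],
    [43,-115,-320,0,0,0,255],
    [43,-115,-320,0,0,0,255],
    [43,-115,-320,0,0,0,255],
    [43,-115,-320,0,0,0,255],
    [43,-115,-320,0,0,0,255],
    [43,-115,-320,0,0,0,255]
  ]
}}

```text
time: 3.37
tool_pos: [0.4913, -0.3708, 0.1542]
eef_rot: [-0.262, -3.122, -0.013]
force: [0.2, 0.8, -1.0]
finger_gap: 0.004
grasp_force: 0.0
```

Call:
{"name": "drive_tool", "arguments": {
  "series": [
    [2,-16,-40,0,0,0,255],
    [2,-16,-75,0,0,0,255],
    [2,-16,-75,0,0,0,255],
    [2,-16,-75,0,0,0,255]
  ]
}}

```text
time: 3.7
tool_pos: [0.4957, -0.3885, 0.086]
eef_rot: [-0.262, -3.129, -0.003]
force: [0.9, 0.3, -0.6]
finger_gap: 0.002
grasp_force: 0.0
```

```bash
python3 - <<'E'
from h import *
s=readout.observe(); print(s["time"],s["tool_pos"],s["eef_rot"],s["force"],s["q"])
sd=imaging.camera("side");t=imaging.camera("top")
a=cv2.resize(sd["pixels"][150:350,200:440],None,fx=2.5,fy=2.5)
cv2.imwrite("pics/a.png",a[...,::-1])
E
```

```text
3.7 [ 0.49566302 -0.38852985  0.08601214] [-0.26155256 -3.1286729  -0.00325425] [ 0.87969742  0.32273753 -0.58478292] [-8.56412325e-01  4.41267865e-01  1.54981270e+00  9.21797134e-05
  1.15339445e+00 -2.26043688e+00]
```

View pics/a.png

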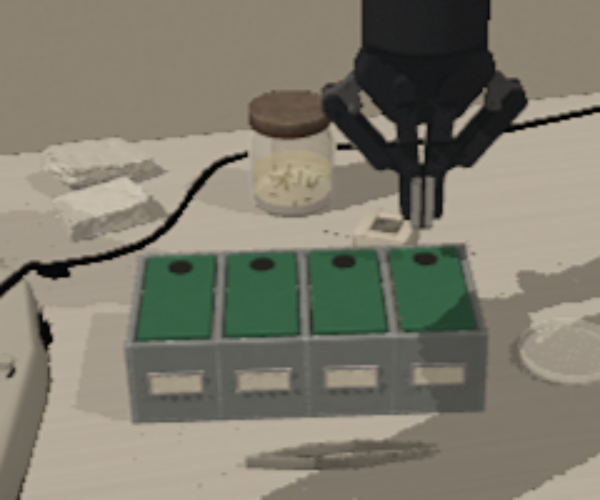

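The fingertips at crop pixel (425,222) are right above dot 4 at (425,258). Next I'll press it gently.

Call:
{"name": "drive_tool", "arguments": {
  "series": [
    [-3,-3,-15,0,0,0,255],
    [-3,-3,-22,0,0,0,255],
    [-3,-3,-24,0,0,0,255],
    [-3,-3,-26,0,0,0,255],
    [-3,-3,-28,0,0,0,255],
    [-3,-3,-28,0,0,0,255]
  ]
}}

```text
time: 4.3
tool_pos: [0.4939, -0.3927, 0.0595]
eef_rot: [0.261, 3.129, -0.002]
force: [0.2, 0.4, 1.5]
finger_gap: 0.004
grasp_force: 0.8
```

Call:
{"name": "drive_tool", "arguments": {
  "series": [
    [0,0,-1,0,0,0,255],
    [0,0,-2,0,0,0,255],
    [0,0,-2,0,0,0,255]
  ]
}}

```text
time: 4.55
tool_pos: [0.4941, -0.3928, 0.0587]
eef_rot: [0.261, 3.129, -0.002]
force: [-0.8, 3.1, 11.0]
finger_gap: -0.003
grasp_force: 5.0
```

Call:
{"name": "drive_tool", "arguments": {
  "series": [
    [0,0,-1,0,0,0,255],
    [0,0,-2,0,0,0,255],
    [0,0,-2,0,0,0,255],
    [0,0,-2,0,0,0,255]
  ]
}}

```text
time: 4.88
tool_pos: [0.4942, -0.3929, 0.058]
eef_rot: [0.261, 3.129, -0.002]
force: [-3.7, 6.0, 18.0]
finger_gap: 0.002
grasp_force: 8.6
```

Cover 4 is stiff, with the force climbing, so it has an insert. On to cover 3.

Call:
{"name": "drive_tool", "arguments": {
  "series": [
    [0,0,20,0,0,0,255],
    [8,52,20,0,0,0,255],
    [8,52,20,0,0,0,255],
    [8,52,20,0,0,0,255],
    [8,52,10,0,0,0,255],
    [8,52,7,0,0,0,255],
    [8,52,5,0,0,0,255],
    [8,52,3,0,0,0,255],
    [8,52,3,0,0,0,255]
  ]
}}

```text
time: 5.63
tool_pos: [0.5009, -0.3407, 0.0585]
eef_rot: [-0.263, -3.129, -0.003]
force: [-4.1, 7.2, 14.2]
finger_gap: -0.001
grasp_force: 6.7
```

Call:
{"name": "drive_tool", "arguments": {
  "series": [
    [0,0,-1,0,0,0,255],
    [0,0,-2,0,0,0,255],
    [0,0,-3,0,0,0,255],
    [0,0,-3,0,0,0,255]
  ]
}}

```text
time: 5.97
tool_pos: [0.5011, -0.3408, 0.0576]
eef_rot: [-0.263, -3.129, -0.002]
force: [-8.8, 10.9, 26.7]
finger_gap: 0.003
grasp_force: 12.7
```

Cover 3 is stiff as well, at 27 N. Next is cover 2.

Call:
{"name": "drive_tool", "arguments": {
  "series": [
    [0,0,20,0,0,0,255],
    [9,52,20,0,0,0,255],
    [9,52,20,0,0,0,255],
    [9,52,20,0,0,0,255],
    [9,52,12,0,0,0,255],
    [9,52,9,0,0,0,255],
    [9,52,7,0,0,0,255],
    [9,52,5,0,0,0,255],
    [9,52,5,0,0,0,255]
  ]
}}

```text
time: 6.72
tool_pos: [0.5095, -0.289, 0.0592]
eef_rot: [-0.263, -3.129, -0.001]
force: [-2.6, 1.0, 5.2]
finger_gap: -0.0
grasp_force: 2.1
```

Call:
{"name": "drive_tool", "arguments": {
  "series": [
    [0,0,-1,0,0,0,255],
    [0,0,-2,0,0,0,255],
    [0,0,-3,0,0,0,255],
    [0,0,-3,0,0,0,255]
  ]
}}

```text
time: 7.05
tool_pos: [0.5097, -0.2891, 0.0583]
eef_rot: [-0.262, -3.129, -0.0]
force: [-7.6, 5.0, 17.1]
finger_gap: 0.002
grasp_force: 8.1
```

Cover 2 is stiff too. Cover 1 is left.

Call:
{"name": "drive_tool", "arguments": {
  "series": [
    [0,0,20,0,0,0,255],
    [9,52,20,0,0,0,255],
    [9,52,20,0,0,0,255],
    [9,52,20,0,0,0,255],
    [9,52,12,0,0,0,255],
    [9,52,9,0,0,0,255],
    [9,52,7,0,0,0,255],
    [9,52,5,0,0,0,255],
    [9,52,5,0,0,0,255]
  ]
}}

```text
time: 7.8
tool_pos: [0.5187, -0.2368, 0.0604]
eef_rot: [-0.263, -3.129, -0.001]
force: [0.0, 0.7, -0.3]
finger_gap: 0.001
grasp_force: 0.0
```

Call:
{"name": "drive_tool", "arguments": {
  "series": [
    [0,0,-1,0,0,0,255],
    [0,0,-2,0,0,0,255],
    [0,0,-3,0,0,0,255],
    [0,0,-3,0,0,0,255]
  ]
}}

```text
time: 8.13
tool_pos: [0.5194, -0.2368, 0.0586]
eef_rot: [0.262, 3.13, -0.001]
force: [-1.5, -1.0, 1.6]
finger_gap: -0.001
grasp_force: 0.8
```

Call:
{"name": "drive_tool", "arguments": {
  "series": [
    [0,0,-1,0,0,0,255],
    [0,0,-2,0,0,0,255],
    [0,0,-3,0,0,0,255],
    [0,0,-4,0,0,0,255],
    [0,0,-4,0,0,0,255]
  ]
}}

```text
time: 8.55
tool_pos: [0.5194, -0.2365, 0.0543]
eef_rot: [0.262, 3.13, -0.001]
force: [0.5, -1.8, 2.8]
finger_gap: -0.003
grasp_force: 1.0
```

Cover 1 rocks, moving freely at about 3 N. I'll tip it further.

Call:
{"name": "drive_tool", "arguments": {
  "series": [
    [0,0,-2,0,0,0,255],
    [0,0,-4,0,0,0,255],
    [0,0,-6,0,0,0,255],
    [0,0,-8,0,0,0,255],
    [0,0,-10,0,0,0,255],
    [0,0,-10,0,0,0,255]
  ]
}}

```text
time: 9.05
tool_pos: [0.5191, -0.2361, 0.0437]
eef_rot: [-0.262, -3.131, -0.001]
force: [0.4, -0.9, 1.2]
finger_gap: -0.0
grasp_force: 0.6
```

Call:
{"name": "drive_tool", "arguments": {
  "series": [
    [0,0,-2,0,0,0,255],
    [0,0,-4,0,0,0,255],
    [0,0,-6,0,0,0,255],
    [0,0,-6,0,0,0,255]
  ]
}}

```text
time: 9.38
tool_pos: [0.519, -0.2362, 0.0377]
eef_rot: [-0.262, -3.13, -0.0]
force: [1.0, -0.5, 0.3]
finger_gap: 0.003
grasp_force: 0.8
```

```bash
python3 - <<'E'
from h import *
sd=imaging.camera("side")
a=cv2.resize(sd["pixels"][150:350,200:440],None,fx=2.5,fy=2.5)
cv2.imwrite("pics/b.png",a[...,::-1])
E
```

```text
(no output)
```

View pics/b.png

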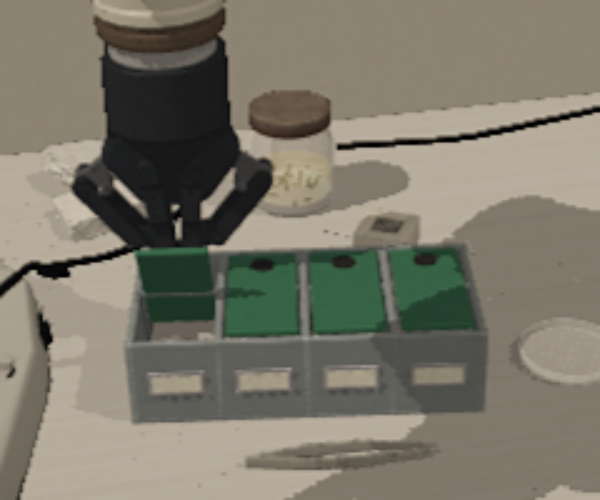

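Cover 1's front edge stands raised at about (175,250) in the crop. I'll lift off, move to the front side, and measure the angle.

Call:
{"name": "drive_tool", "arguments": {
  "series": [
    [0,0,40,0,0,0,255],
    [0,0,80,0,0,0,255],
    [0,0,105,0,0,0,255],
    [0,0,105,0,0,0,255],
    [-39,6,105,0,0,0,255],
    [-77,13,105,0,0,0,255],
    [-77,13,105,0,0,0,255],
    [-77,13,105,0,0,0,255]
  ]
}}

```text
time: 10.1
tool_pos: [0.4394, -0.2216, 0.1412]
eef_rot: [-0.263, -3.127, -0.004]
force: [-0.0, -1.1, 0.3]
finger_gap: -0.002
grasp_force: 0.0
```

```bash
cat >> h.py <<'E'
def ang():
    yaw=-.167; c,s=np.cos(yaw),np.sin(yaw); pin=np.array([.4764,-.3094])+np.array([[c,-s],[s,c]])@[.006,.07875]
    for n in ("side","top"):
        cam=imaging.camera(n); P=pts(cam); g=cv2.inRange(cv2.cvtColor(cam["pixels"],cv2.COLOR_RGB2HSV),(35,60,20),(90,255,255))>0
        d=P[...,:2]-pin; x=d@[c,s]; y=d@[-s,c]; z=P[...,2]-.0575
        m=g&(cam["depth"]>0)&(abs(y)<.018)&(abs(x)<.06)&(abs(z)<.07)&(z>.008)
        if m.sum()>10: print(n,m.sum(),"zmax",z[m].max(),"x",x[m].min(),x[m].max(),"slope",np.median(np.arctan2(z[m],-x[m])))
E
python3 - <<'E'
from h import *
s=readout.observe(); print(s["time"],s["tool_pos"],s["force"]); ang()
E
```

```text
10.1 [ 0.43943129 -0.22159865  0.14116266] [-0.01298486 -1.05918277  0.26197076]
side 382 zmax 0.04810584007628201 x -0.028280566423036526 -0.0046360127286476475 slope 1.054503164922581
top 232 zmax 0.04957093785599704 x -0.02428573259308102 0.0007361201441419607 slope 1.2198239201106011
```

Call:
{"name": "drive_tool", "arguments": {
  "series": [
    [0,0,-30,0,0,0,255],
    [0,0,-55,0,0,0,255],
    [0,0,-55,0,0,0,255],
    [8,-1,-55,0,0,0,255],
    [14,-2,-54,0,0,0,255],
    [18,-3,-53,0,0,0,255],
    [22,-4,-52,0,0,0,255],
    [25,-4,-51,0,0,0,255],
    [28,-5,-50,0,0,0,255],
    [28,-5,-50,0,0,0,255]
  ]
}}

```text
time: 11.03
tool_pos: [0.4712, -0.2288, 0.0941]
eef_rot: [0.261, 3.129, -0.001]
force: [0.0, -0.2, 0.1]
finger_gap: -0.001
grasp_force: 0.0
```

Call:
{"name": "drive_tool", "arguments": {
  "series": [
    [3,0,1,0,0,0,255],
    [6,-1,2,0,0,0,255],
    [9,-1,2,0,0,0,255],
    [9,-1,2,0,0,0,255]
  ]
}}

```text
time: 11.37
tool_pos: [0.4798, -0.2295, 0.0955]
eef_rot: [0.262, 3.13, -0.001]
force: [-0.1, 0.3, 0.3]
finger_gap: -0.002
grasp_force: 0.0
```

```bash
python3 - <<'E'
from h import *
s=readout.observe(); print(s["time"],s["tool_pos"],s["force"]); ang()
E
```

```text
11.3667 [ 0.47978306 -0.22948427  0.09546871] [-0.14423959  0.34405861  0.32745301]
side 341 zmax 0.06212341901560788 x -0.02375092764473307 0.00038205583171390593 slope 1.4490983823230543
```

Call:
{"name": "drive_tool", "arguments": {
  "series": [
    [2,0,0,0,0,0,255],
    [4,-1,0,0,0,0,255],
    [4,-1,0,0,0,0,255]
  ]
}}

```text
time: 11.72
tool_pos: [0.4834, -0.2303, 0.0952]
eef_rot: [-0.262, -3.131, -0.0]
force: [-0.1, 0.5, 0.3]
finger_gap: 0.002
grasp_force: 0.0
```

```bash
python3 - <<'E'
from h import *
s=readout.observe(); print(s["time"],s["tool_pos"],s["force"]); 
sd=imaging.camera("side")
a=cv2.resize(sd["pixels"][150:350,200:440],None,fx=2.5,fy=2.5)
cv2.imwrite("pics/c.png",a[...,::-1]); ang()
E
```

```text
11.7167 [ 0.48336408 -0.23030016  0.09524003] [-0.06925566  0.53484427  0.29987474]
side 366 zmax 0.06320330670293683 x -0.01974331546068928 0.0021411326996506473 slope 1.5110079473380675
```

View pics/c.png

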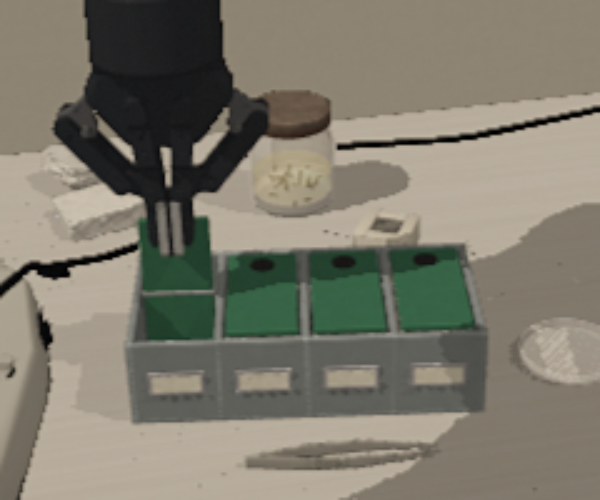

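The cover now stands nearly upright behind the fingers, with its top edge at about y=220 in the crop. I'll give it a small final nudge, then back off to the front and up.

Call:
{"name": "drive_tool", "arguments": {
  "series": [
    [1,0,0,0,0,0,255],
    [2,0,0,0,0,0,255],
    [2,0,0,0,0,0,255]
  ]
}}

```text
time: 12.12
tool_pos: [0.484, -0.2304, 0.0953]
eef_rot: [-0.261, -3.127, 0.0]
force: [-6.0, -0.7, 4.2]
finger_gap: -0.003
grasp_force: 3.1
```

Call:
{"name": "drive_tool", "arguments": {
  "series": [
    [-10,2,0,0,0,0,255],
    [-35,6,0,0,0,0,255],
    [-60,10,0,0,0,0,255],
    [-60,10,40,0,0,0,255],
    [-60,10,80,0,0,0,255],
    [-60,10,120,0,0,0,255],
    [-60,10,120,0,0,0,255],
    [-60,10,120,0,0,0,255]
  ]
}}

```text
time: 12.78
tool_pos: [0.4269, -0.2217, 0.2186]
eef_rot: [0.261, 3.125, -0.007]
force: [-0.1, -0.8, -0.9]
finger_gap: -0.001
grasp_force: 0.0
```

```bash
python3 - <<'E'
from h import *
s=readout.observe(); print(s["time"],s["tool_pos"],s["force"]); 
sd=imaging.camera("side")
a=cv2.resize(sd["pixels"][150:350,200:440],None,fx=2.5,fy=2.5)
cv2.imwrite("pics/d.png",a[...,::-1]); ang()
E
```

```text
12.7833 [ 0.42689504 -0.22168345  0.21857485] [-0.09901379 -0.83651544 -0.93706622]
side 608 zmax 0.05420124613498214 x -0.004663018389463683 0.003983770902168538 slope 1.5439048412089948
top 119 zmax 0.05485629791650242 x -0.0014553327594834314 0.0044377032605351216 slope 1.568833462746825
```

View pics/d.png

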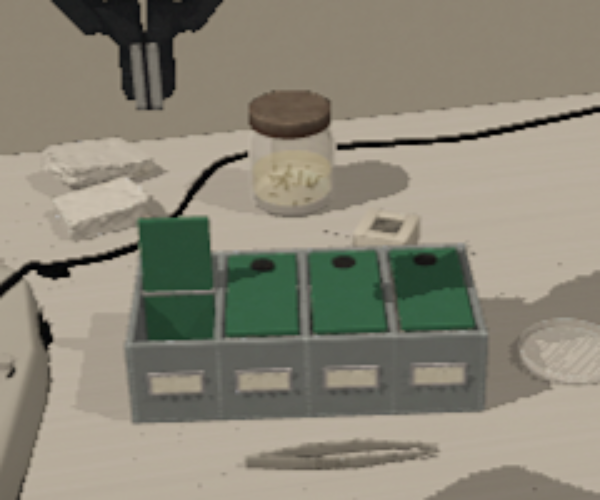

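The cover stands upright at about 1.55 rad, with its top edge at (175,218) in the crop. The gripper is clear and the forceps, lid and vent box are where they were.

```bash
python3 -c "
from bench import env; print(env.sign_off())"
```

```text
the job is handed in; nothing more can be done
None
```

The empty bay is under cover 1 (leftmost); its cover now stands open at about 1.55 rad, the gripper is clear, the bystanders look unmoved in the last side view, and the job is handed in (the hand-in returned no verdict).

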